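# Slide the plywood plate out over the ledge's end

## Robot

A 6-joint arm with a two-finger parallel gripper is mounted at the origin on the work surface. World frame = base frame: x ahead of the robot, y to its left, z up, the work surface at z = 0. Lengths are in m, angles in degrees, forces in N, time in s.
With the tool pointing down it reaches from about 0.35 to 0.875 m from the base axis. Payload 4.2 kg.
Tool frame: the origin (TCP) lies on the front face of the gripper's body, between the roots of the fingers; the fingertips stand finger_overhang ahead of it and the grasp point (between the pads) lies 51 mm ahead of it (finger_overhang is the distance from the TCP to the fingertips, in m); z points along the fingers, y is the line along which they close (so a half turn about z gives the same grasp; the last joint's range is limited). The gripper opens to 87 mm and grips with 3 to 60 N. Pads are 19 mm wide; open, the fingers measure 117 mm over their backs; the gripper's body (75 mm by 190 mm) begins 51 mm behind the grasp point.
Start: joints at [89.129, 22.042, 0.453, 0, -68.411, -14.817], TCP at [0.169, 0.602, 0.292] pointing down, gripper open.
Joint ranges: [-179.83, 179.83], [-69.29, 118.12], [-61.27, 80.66], [-181.25, 117.63], [-171.15, -9.14], [-177.46, 177.46]. Speed limits (degrees/s): [159.86, 159.86, 180, 180, 180, 180].

## Interface

Orientations are given as a 3x3 rotation matrix whose columns are the frame's x, y, z axes.
In Python, from station import sense, capture, camera_model, finish_job, finger_overhang gives the robot as it stands. The module is installed in compiled form; this text tells all that it offers.
- The arm moves only by the tool jog_arm, never from a script. Its argument "rows" is a list that holds one entry, the list of rows, each a list of 4 numbers: the shift along the tool's x, y, z in m, then the turn about the tool's z in rad. A call has 1 to 20 rows; each row shifts and turns the commanded pose from where the row before left it, along the tool's axes as they then stand; what a row does not reach is not made up. A row lasts 1/8 s, in which the tool goes at most 62.5 mm and 10.7 degrees, less where a joint would pass 70% of its speed; a pose out of reach is approached as far as the arm can. A call is refused whole if a number of a shift passes 0.0625 or a number of a turn 0.188, either way. A call with a gripper value outside its range is refused whole. "claw" is the opening, from 0 (shut) to 1 (fully open), set as the call begins (left out, the last holds). The fingers move at their own pace and stop on an object; the grip force is fixed at half the most. Time passes only in rows, so rows that do not move let the fingers close. It gives the time, the measured TCP pose, the force, the opening and the grip force at its end, in the units of the state.
- sense(): the state, without advancing time (a new reading comes with each control period).
- capture(name): name is "side" or "top"; returns the picture (420x560x3 uint8, red, green, blue); there is no depth.
- camera_model(name): a dict with "fovy" (degrees; the focal length in pixels is half the picture's height over the tangent of half this angle, whatever the lens; pixels are square), "cx", "cy" (the principal point, pixels), "k1" (the pictures are not rectified: a ray, as slopes to the right and down, at radius r is drawn at 1 + k1 r^2 times it, then the intrinsics apply), "eye" and "rotation" of the camera in the world. Camera axes: x right, y down, z forward; pixel columns grow to the right and rows downward; lengths in m; the calibration is good to about 2 mm. A picture is of the moment at which its call begins. camera_model takes no time and is no camera call.
- finish_job(): hands the job in; it is judged then, once.
The state is a dict: "time_s": time; "joints": joint angles; "joint_velocities": joint speeds; "effort": joint torques, N m; "tcp_pos": TCP position; "ee_rot": TCP orientation; "wrist_force": force on the tool from outside, world axes, zero at the start; "moment": the same for the moment, N m; "gripper_width": opening from 0.0 (shut) to 1.0 (fully open); "gripper_force": force on a finger pad.
Only numpy, scipy, OpenCV 4.12 (cv2) and the standard library are available. Lean on these libraries where they do the work, as an engineer would, in place of code of your own. Each camera call takes 0.05 s, during which the arm holds its last target. There are 200 camera calls.

## Task

Push the thin plywood plate along the wooden ledge, towards the end where the log slice with the candle stands, until about 4 cm of it (a quarter of its length) sticks out past that end of the ledge, so that the next person can pick it up by its edge. Only push it with the fingers: do not lift or tip it, leave it lying flat and straight along the ledge, and do not disturb the decorations standing around. Finish with the robot clear of everything.

Things in the scene. Friction and masses are not known exactly. Their poses are not given: they have to be found in the camera images.
- ledge: Fixed dark wooden ledge: a flat board 140 mm deep (its x) and 360 mm long (its y, ends at y = -180 and +180 mm), its upper face 60 mm above the table, open at both ends and at the front (-x, robot side). A lip 10 mm thick and 12 mm high runs along the back of the upper face, from x = +60 to +70 mm. Origin: centre of the footprint, at table height; z up. Its place and yaw vary.
- plate: Loose thin pale plywood plate lying flat on the ledge, 90 mm wide (its x), 160 mm long (its y) and 6 mm thick, about 0.12 kg (varies). Too wide to grasp across. Origin: centre of its underside; z up. It starts near the middle of the ledge, up to about 45 mm off along it and at most about 6 degrees askew.
- log_slice: Loose round log slice, 156 mm diameter and 28 mm thick, with a white taper candle (top about 180 mm above the table), baubles and fir twigs on it. It stands on the table about 345 mm from the ledge's centre, beyond one of the ledge's two ends (either one): the plate must stick out at that end. Origin: centre of its underside. Leave alone.
- bead_tin: Loose open blue rectangular tin full of gold beads, 100 x 120 mm and 65 mm high, on the table beyond the other end of the ledge. Origin: centre of its underside. Leave alone.
- tree: Loose turned wooden tree, 60 mm diameter, 105 mm high, standing on the table behind the ledge (farther from the robot). Origin: centre of its underside. Leave alone.
- pillar_candle: Loose white pillar candle, 54 mm diameter, 70 mm high (wick to 78 mm), standing on the table behind the ledge. Origin: centre of its underside. Leave alone.
Not all that is in view belongs to the job. Several things have the shape of the plate; the one meant has the colours described above.

How it is judged:
By the outcome, as a careful person would: the job done as asked, in the order asked, and still so for the second after the job is handed in, with the robot touching nothing.
It also fails if it takes over 48 s, if anything falls off the work surface, if the arm or the gripper's body presses on something with over 40 N, if the wrist force passes 120 N, or if a joint passes its speed limit or range.

## Working session

There is one attempt and no reset: what is moved stays moved. The work goes in short steps, Python scripts to look and compute and a tool call to move; the robot and the scene stay as the last step left them, time stands still between calls to the robot, and variables do not carry over. Pictures are saved under pics/ and viewed, at most 10 in all, crops included, and the job is handed in when it is done.

Besides the shell and the picture viewer there is one more tool, called in YAML: its name, and indented under it one key for each argument. jog_arm: Moves the arm, as the interface text tells. Its arguments: {"type":"object","properties":{"rows":{"type":"array"},"claw":{"type":"number"}},"required":["rows"]}

```bash
mkdir -p pics; python3 - <<'E'
from station import *
import cv2
s=sense();print(s["tcp_pos"],s["ee_rot"],s["time_s"],finger_overhang,s["gripper_width"])
for n in("top","side"):
    print(camera_model(n)); cv2.imwrite(f"pics/{n}0.png",capture(n)[:,:,::-1])
E
```

```text
[0.16884275 0.60128351 0.29116633] [[ 9.62703590e-01 -2.70557823e-01 -5.12040112e-04]
 [-2.70558296e-01 -9.62701278e-01 -2.11144228e-03]
 [ 7.83255546e-05  2.17122976e-03 -9.99997640e-01]] 0.0 0.0697 0.9973095161031831
{'fovy': 48.667011847332745, 'cx': 276.7321664821325, 'cy': 212.71266485411127, 'k1': -0.10379714891351381, 'eye': array([0.36975918, 0.02536595, 1.07797665]), 'rotation': array([[ 0.01200075, -0.98663197,  0.1625218 ],
       [-0.99968779, -0.01540062, -0.01967574],
       [ 0.02191565, -0.16223494, -0.98650876]])}
{'fovy': 49.95245627922563, 'cx': 276.64175133599804, 'cy': 221.3166534083031, 'k1': -0.08440302668730397, 'eye': array([ 0.10586599, -0.57572781,  0.84211909]), 'rotation': array([[ 0.81100985, -0.42158538,  0.40562148],
       [-0.58502807, -0.58712239,  0.55949036],
       [ 0.00227649, -0.69105214, -0.72280132]])}
```

View pics/top0.png

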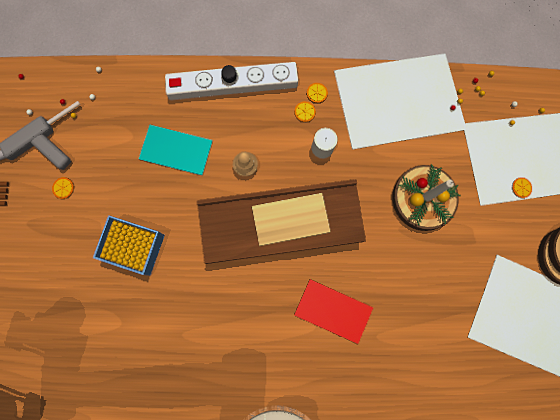

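View pics/side0.png

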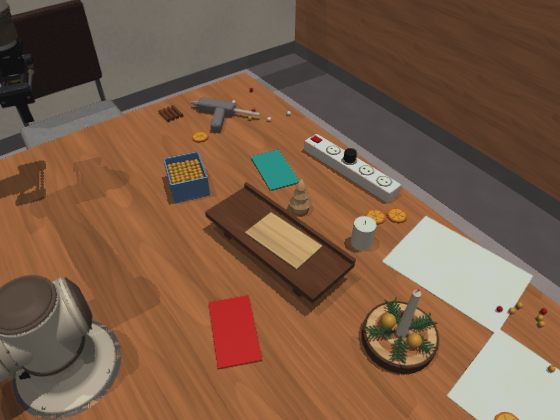

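Top picture: the plate-shaped things are the pale plywood on the ledge at (290,219), the teal one at (176,150), the red one at (334,311) and the white sheets at (400,100), (520,160) and (520,310). By colour and place, the plate is the one at (290,219). The log slice is at (427,197), on the -y side, and the tin is at (130,245). I'll check the plate in a crop and measure it.

```bash
cat > h.py <<'E'
from station import *
import cv2, numpy as np
def ray(n,px,z):
    c=camera_model(n); f=210/np.tan(np.radians(c["fovy"]/2))
    K=np.array([[f,0,c["cx"]],[0,f,c["cy"]],[0,0,1]])
    u=cv2.undistortPoints(np.float64(px).reshape(-1,1,2),K,np.array([c["k1"],0,0,0,0]))[:,0]
    d=np.c_[u,np.ones(len(u))]@c["rotation"].T
    return c["eye"]+d*((z-c["eye"][2])/d[:,2])[:,None]
def blob(img,lo,hi,box):
    x0,y0,x1,y1=box; m=np.zeros(img.shape[:2],np.uint8)
    m[y0:y1,x0:x1]=cv2.inRange(cv2.cvtColor(img,cv2.COLOR_RGB2HSV),lo,hi)[y0:y1,x0:x1]
    c=max(cv2.findContours(m,0,1)[0],key=cv2.contourArea); return m,c
def rect(P):  # centre, size, long-axis angle from +y (deg, ccw)
    (c,s,a)=cv2.minAreaRect((P[:,:2]*1000).astype(np.float32))
    b=cv2.boxPoints((c,s,a)); e=b[1]-b[0]; g=b[2]-b[1]; l=e if np.hypot(*e)>np.hypot(*g) else g
    l=l*np.sign(l[1]); return np.round(c,1),np.round(sorted(s),1),round(float(np.degrees(np.arctan2(-l[0],l[1]))),2),b.round(1).tolist()
E
python3 - <<'E'
from h import *
for n,box in(("top",(185,170,375,280)),("side",(195,180,360,310))):
    im=cv2.imread(f"pics/{n}0.png")[:,:,::-1].copy(); h=cv2.cvtColor(im,cv2.COLOR_RGB2HSV)
    m,c=blob(im,(12,40,140),(30,150,255),box); print(n,"plate",rect(ray(n,c[:,0],.066)))
    m2,c2=blob(im,(0,0,0),(180,255,110),box)
    a=cv2.approxPolyDP(cv2.convexHull(c2),3,True)[:,0]; print("ledge px",a.tolist()); print(ray(n,a,.06).round(3)[:,:2].tolist())
    if n=="top":
        m,c=blob(im,(0,0,0),(180,255,110),(95,205,165,285)); print("tin",rect(ray(n,c[:,0],.065)))
        v=im.copy(); v[m2>0,2]=255
        cv2.imwrite("pics/crop.png",cv2.resize(np.vstack([im[165:285,180:380],v[165:285,180:380]])[:,:,::-1],None,fx=2.4,fy=2.4))
E
```

```text
top plate (array([524.2, -25.6]), array([ 89.7, 159.8]), 11.73, [[464.0, 43.5], [496.5, -112.9000015258789], [584.2999877929688, -94.69999694824219], [551.9000244140625, 61.79999923706055]])
ledge px [[356, 180], [358, 205], [257, 241], [202, 243], [197, 201]]
[[0.615, -0.174], [0.558, -0.177], [0.474, 0.048], [0.467, 0.169], [0.561, 0.183]]
tin (array([450.1, 320.2]), array([111. , 112.1]), -16.63, [[380.79998779296875, 282.3999938964844], [487.20001220703125, 250.60000610351562], [519.2999877929688, 358.0], [412.8999938964844, 389.79998779296875]])
side plate (array([520.9, -27. ]), array([ 89.4, 159. ]), 11.8, [[460.79998779296875, 41.70000076293945], [493.29998779296875, -114.0], [580.9000244140625, -95.69999694824219], [548.4000244140625, 60.0]])
ledge px [[347, 279], [317, 306], [296, 309], [203, 229], [205, 212], [246, 182], [308, 208], [355, 259]]
[[0.567, -0.197], [0.472, -0.212], [0.433, -0.193], [0.389, 0.111], [0.421, 0.158], [0.563, 0.192], [0.634, 0.021], [0.619, -0.167]]
```

View pics/crop.png

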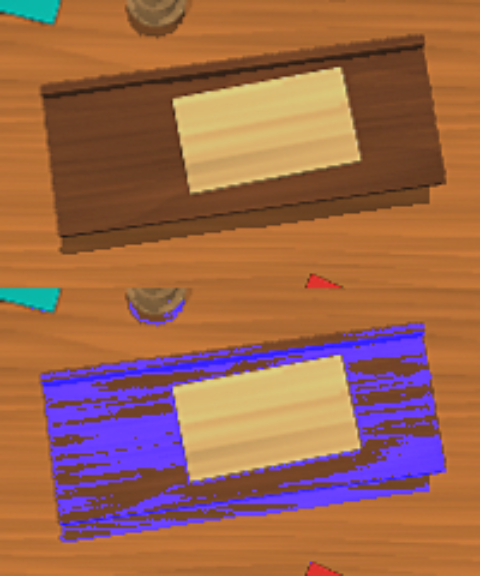

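The crop confirms the pale plywood plate. The ledge corners show in it at front-left (205,263), front-right (365,241), lip top-left (197,201) and lip top-right (356,180).

```bash
python3 - <<'E'
from h import *
F=ray("top",[[205.4,263.3],[365.4,241.3]],.06)[:,:2]; B=ray("top",[[197.1,201.3],[356.3,180]],.072)[:,:2]
print(F,B)
for a in(F,B): d=a[0]-a[1]; print(np.hypot(*d),np.degrees(np.arctan2(-d[0],d[1])))
c=(F.mean(0)+B.mean(0))/2; print("centre",c, np.hypot(*(F-B).T))
d=(F[0]-F[1])+(B[0]-B[1]); y=d/np.hypot(*d); x=np.array([y[1],-y[0]]); print("yaxis",y, np.degrees(np.arctan2(-y[0],y[1])))
p=np.array([.5235,-.0262]); print("plate in ledge",(p-c)@x,(p-c)@y)
tin=np.array([.450,.320]);print("tin",(tin-c)@x,(tin-c)@y)
s=sense();print(s["joints"])
E
```

```text
[[ 0.42309256  0.15950292]
 [ 0.47626986 -0.1924363 ]] [[ 0.55823113  0.18108728]
 [ 0.61247144 -0.17193546]]
0.3559340367911136 8.5922795965339
0.3571653170939999 8.73492404716327
centre [ 0.51751625 -0.00594539] [0.13685144 0.13773581]
yaxis [-0.15063496  0.98858945] 8.663724971163008
plate in ledge 0.002864421248958085 -0.02092485577404047
tin -0.01764708190064553 0.3323964827247032
[ 8.91295853e+01  2.20885080e+01  3.86026528e-01 -2.20450650e-02
 -6.84106521e+01 -1.48168388e+01]
```

The ledge's yaw is 8.7°. The plate is 3.1° askew on it, with its centre at ledge y = -21 mm, so it needs about 119 mm of push along ledge -y. I'll push with the two half-open fingers across the trailing edge, which also straightens the plate.

jog_arm:
  rows:
    - [[0.0386,0.034,0,0],[0.0386,0.034,0,0],[0.0386,0.034,0,0],[0.0386,0.034,0,0],[0.0386,0.034,0,0],[0.0386,0.034,0,0],[0.0386,0.034,0,0],[0.0386,0.034,0,0],[0.0386,0.034,0,0],[0.0386,0.034,0,0],[0.0386,0.034,0,0],[0.0386,0.034,0,0],[0,0,0,0.1636],[0,0,0,0.1636],[0,0,0,0.1636],[0,0,0,0.1636],[0,0,0,0.1636],[0,0,0,0.1636],[0,0,0,0.1636],[0,0,0,0]]
  claw: 0.5

```text
time_s: 2.6
tcp_pos: [0.5044, 0.0836, 0.2919]
ee_rot: [[0.153, -0.988, -0.001], [-0.988, -0.153, -0.0], [0.0, 0.001, -1.0]]
wrist_force: [0.4, 0.1, 0.2]
gripper_width: 0.497
gripper_force: 0.0
```

jog_arm:
  rows:
    - [[0,0,0.03,0],[0,0,0.03,0],[0,0,0.03,0],[0,0,0.03,0],[0,0,0,0],[0,0,0,0]]

```text
time_s: 3.35
tcp_pos: [0.5053, 0.0839, 0.1733]
ee_rot: [[0.153, -0.988, 0.002], [-0.988, -0.153, 0.0], [-0.0, -0.002, -1.0]]
wrist_force: [0.3, -0.5, 0.8]
gripper_width: 0.499
gripper_force: 0.0
```

```bash
cat > p.py <<'E'
from h import *
c=np.array([.5175,-.0059]); y=np.array([-.1506,.9886]); x=np.array([y[1],-y[0]])
def tool():
    s=sense(); t=s["tcp_pos"]; R=s["ee_rot"]
    print("t",s["time_s"],"tcp ledge x,y mm",(((t[:2]-c)@np.c_[x,y])*1000).round(1),"tip z",round((t[2]-finger_overhang)*1000,1),"toolx angle",np.degrees(np.arctan2(R[1,0],R[0,0])).round(2),"(want -81.3) F",np.round(s["wrist_force"],1),"w",round(s["gripper_width"],3))
E
python3 - <<'E'
from p import *
tool()
cv2.imwrite("pics/side1.png",cv2.resize(capture("side")[130:350,150:400,::-1],None,fx=2.4,fy=2.4))
E
```

```text
t 3.35 tcp ledge x,y mm [ 1.5 90.6] tip z 103.6 toolx angle -81.21 (want -81.3) F [ 0.3 -0.5  0.8] w 0.499
```

View pics/side1.png

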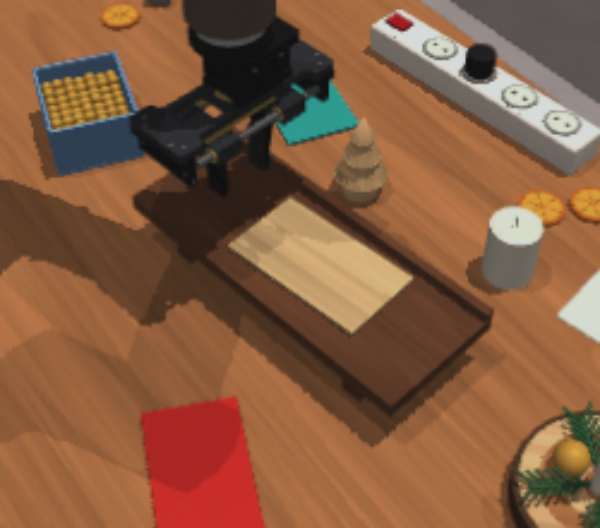

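The fingers (crop about (220,180) and (260,150)) are over the ledge behind the plate's trailing edge, clear of the tree and tin. Next I lower them to just above the ledge.

jog_arm:
  rows:
    - [[0,0,0.015,0],[0,0,0.015,0],[0,0,0.006,0],[0,0,0.003,0],[0,0,0.002,0],[0,0,0,0],[0,0,0,0],[0,0,0,0]]

```text
time_s: 4.4
tcp_pos: [0.5047, 0.0837, 0.1315]
ee_rot: [[0.151, -0.989, 0.0], [-0.989, -0.151, 0.0], [-0.0, -0.001, -1.0]]
wrist_force: [0.7, 0.2, 0.1]
gripper_width: 0.5
gripper_force: 0.0
```

```bash
python3 -c "
from p import *
tool()"
```

```text
t 4.4 tcp ledge x,y mm [ 0.8 90.5] tip z 61.8 toolx angle -81.3 (want -81.3) F [0.7 0.2 0.1] w 0.5
```

jog_arm:
  rows:
    - [[0.006,0,0,0],[0.006,0,0,0],[0.006,0,0,0],[0.004,0,0,0],[0.004,0,0,0],[0.004,0,0,0],[0.004,0,0,0],[0.004,0,0,0],[0.004,0,0,0],[0.004,0,0,0],[0.004,0,0,0],[0.004,0,0,0],[0.004,0,0,0],[0.004,0,0,0],[0.004,0,0,0],[0.004,0,0,0],[0.004,0,0,0],[0.004,0,0,0],[0.003,0,0,0],[0,0,0,0]]

```text
time_s: 6.9
tcp_pos: [0.5168, 0.0032, 0.1312]
ee_rot: [[0.151, -0.989, -0.0], [-0.989, -0.151, -0.0], [0.0, 0.0, -1.0]]
wrist_force: [-0.1, 0.5, 0.3]
gripper_width: 0.499
gripper_force: 0.0
```

```bash
cat >> p.py <<'E'
def plate(name):
    tool()
    for n,box in(("top",(185,150,400,290)),("side",(195,180,400,350))):
        im=capture(n); m,k=blob(im,(12,40,140),(30,150,255),box); P=ray(n,k[:,0],.066)[:,:2]
        L=((P-c)@np.c_[x,y])*1000; r=rect(np.c_[L,L[:,0]]/1000)
        print(n,"plate ledge",r[:3],"lead edge y",np.sort(L[:,1])[:3].round(1))
        cv2.imwrite(f"pics/{name}_{n}.png",im[:,:,::-1])
E
python3 -c "
from p import *
plate('a')"
```

```text
t 6.9 tcp ledge x,y mm [0.7 9.1] tip z 61.5 toolx angle -81.32 (want -81.3) F [-0.1  0.5  0.3] w 0.499
top plate ledge (array([-14.3, 183.7]), array([ 63.9, 218.5]), 83.71) lead edge y [150.6 150.8 151.1]
side plate ledge (array([ -3.8, -89.6]), array([ 90.1, 148.6]), 0.1) lead edge y [-163.8 -163.8 -163.8]
```

The plate is straight now (0.1°) with its leading edge at ledge y = -164 mm. It needs about 56 mm more.

jog_arm:
  rows:
    - [[0.003,0,0,0],[0.003,0,0,0],[0.003,0,0,0],[0.003,0,0,0],[0.003,0,0,0],[0.003,0,0,0],[0.003,0,0,0],[0.003,0,0,0],[0.003,0,0,0],[0.003,0,0,0],[0.003,0,0,0],[0.003,0,0,0],[0.003,0,0,0],[0.003,0,0,0],[0.003,0,0,0],[0.003,0,0,0],[0.003,0,0,0],[0.002,0,0,0],[0,0,0,0],[0,0,0,0]]

```text
time_s: 9.5
tcp_pos: [0.5249, -0.0489, 0.1313]
ee_rot: [[0.151, -0.988, 0.0], [-0.988, -0.151, -0.0], [0.0, -0.0, -1.0]]
wrist_force: [-0.5, 0.3, -1.0]
gripper_width: 0.5
gripper_force: 0.0
```

```bash
python3 -c "
from p import *
plate('b')"
```

```text
t 9.5 tcp ledge x,y mm [  0.9 -43.6] tip z 61.6 toolx angle -81.3 (want -81.3) F [-0.5  0.3 -1. ] w 0.5
top plate ledge (array([ -9.8, 147.1]), array([135.7, 248. ]), 87.06) lead edge y [78.3 79.  79.2]
side plate ledge (array([  -2.9, -143.6]), array([ 91.9, 152.2]), 0.49) lead edge y [-219.6 -219.4 -219.3]
```

View pics/b_side.png

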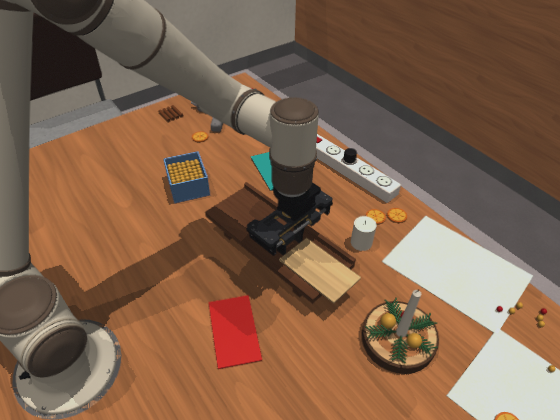

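The plate sticks out past the ledge end at about (335,280), straight and flat. I'll back off, lift and check from above.

jog_arm:
  rows:
    - [[-0.01,0,0,0],[-0.02,0,0,0],[-0.02,0,0,0],[0,0,-0.02,0],[0,0,-0.05,0],[0,0,-0.06,0],[0,0,-0.06,0],[-0.05,0,0,0],[-0.06,0,0,0],[-0.06,0,0,0],[-0.06,0,0,0],[-0.06,0,0,0],[-0.06,0,0,0],[0,0,0,0],[0,0,0,0],[0,0,0,0]]

```text
time_s: 11.6
tcp_pos: [0.4643, 0.3457, 0.3214]
ee_rot: [[0.15, -0.989, -0.0], [-0.989, -0.15, -0.0], [0.0, 0.0, -1.0]]
wrist_force: [1.2, -0.5, 0.3]
gripper_width: 0.498
gripper_force: 0.0
```

```bash
python3 -c "
from p import *
plate('c')
im=cv2.imread('pics/c_top.png'); cv2.imwrite('pics/c_crop.png',cv2.resize(im[110:290,180:480],None,fx=2.6,fy=2.6))"
```

```text
t 11.6 tcp ledge x,y mm [  0.4 355.6] tip z 251.7 toolx angle -81.36 (want -81.3) F [ 1.2 -0.5  0.3] w 0.498
top plate ledge (array([  -0.5, -136.1]), array([ 90.3, 160.3]), 0.03) lead edge y [-216.3 -216.2 -216.2]
side plate ledge (array([  -2.9, -138.4]), array([ 91.9, 162.6]), 0.43) lead edge y [-219.6 -216.9 -216.8]
```

View pics/c_crop.png

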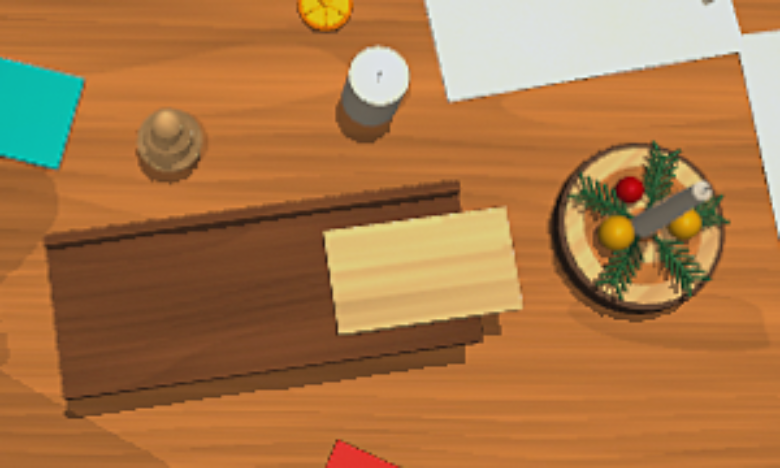

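From above, the plate (crop 325–522, 208–333) lies straight (0.03°) with about 38 mm past the end. The tree, candle, log slice and ledge are undisturbed, and the robot is clear.

```bash
python3 -c "
from station import *
print(finish_job())"
```

```text
the job is handed in; nothing more can be done
None
```

The plywood plate now lies flat and straight on the ledge, sticking out about 38 mm past the log-slice end; the decorations in the final view are undisturbed, the robot is clear, and the job is handed in.

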